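Probe a clamped control board with a sprung test pen

ROBOT

A 7-joint arm with a two-finger parallel gripper is mounted at the origin on the work surface; the furniture and walls round the work are solid. World frame = base frame: x ahead of the robot, y to its left, z up, the work surface at z = 0. Lengths are in m, angles in rad, forces in N, time in s.
With the tool pointing down it reaches from about 0.425 to 1.025 m from the base axis. Payload 3.6 kg.
Tool frame: the origin (TCP) lies on the front face of the gripper's body, between the roots of the fingers; the fingertips stand 73 mm ahead of it and the grasp point (between the pads) lies 54 mm ahead of it; z points along the fingers, y is the line along which they close (so a half turn about z gives the same grasp; the last joint's range is limited). The gripper opens to 85 mm and grips with 20 to 120 N. Pads are 22 mm wide; open, the fingers measure 114 mm over their backs; the gripper's body (76 mm by 85 mm) begins 54 mm behind the grasp point. The pads swing forward as they close: fully open they stand 13 mm farther back than shut.
Start: joints at [1.038, 0.591, 0.048, 1.609, -0.033, 0.943, -0.034], TCP at [0.309, -0.656, 0.304] pointing down, gripper open.
Joint ranges: [-2.69, 2.69], [-0.47, 2.24], [-1.27, 1.36], [0.19, 2.51], [-1.53, 4.68], [0.08, 2.07], [-3.09, 3.09]. Speed limits (rad/s): [2.57, 2.57, 3.14, 3.14, 3.14, 3.14, 3.14].

INTERFACE

Orientations are given as a rotation vector (axis times angle).
In Python, from rig import robot, read_camera, workorder, spotter gives the robot as it stands.
- The arm moves only by the tool jog_arm, never from a script. Its argument "rows" is a list that holds one entry, the list of rows, each a list of 7 numbers: the closure, from -1 (fully open) to 1 (shut), then the shift along the tool's x, y, z in units of 25 mm (1.0 is 25 mm), then the turn, a rotation vector about the tool's x, y, z in units of 6 degrees (1.0 is 6 degrees). A call has exactly 5 rows; each row shifts and turns the commanded pose from where the row before left it, along the tool's axes as they then stand; what a row does not reach is not made up. A row lasts 1/10 s, in which the tool goes at most 50 mm and 8.59 degrees, less where a joint would pass 70% of its speed; a pose out of reach is approached as far as the arm can. A call is refused whole if a number of a shift passes 1 or a number of a turn 1, either way. A call with a gripper value outside its range is refused whole. The fingers move at their own pace and stop on an object; the grip force is fixed at half the most. Time passes only in rows, so rows that do not move let the fingers close, or fill a call up. It gives the time, the measured TCP pose, the force, the opening and the grip force at its end, in the units of the state.
- robot.state(): the state, without advancing time (a new reading comes with each control period).
- read_camera(name): name is "scene" or "top" or "wrist"; returns a dict with "pixels" (400x640x3 uint8, blue, green, red), "fx", "fy", "cx", "cy" (pixels), "world_to_cam" (4x4, takes a point from world to camera coordinates); the wrist camera has in their place "hand_eye" (4x4, takes a point from camera to tool coordinates, whose origin is the TCP and whose axes are the flange's). Camera axes: x right, y down, z forward; pixel columns grow to the right and rows downward; lengths in m; the calibration is good to about 2 mm. A picture is of the moment at which its call begins: read the wrist's pose just before it. There is no depth.
- workorder.finish_job(): hands the job in; it is judged then, once.
Trained networks look in the newest picture that a camera, given by its name, has taken for a name from the list of things; names that differ only in an ending like _2 or _b are one class to them, and where a whole thing is asked for, a point or a joint stands for the part that bears it (a point fixed in the world has none). Each returns a list of dicts, best first, with "p" (0 to 1); they miss things now and then, are a little off and sometimes report something else, mostly with a low value. They report only what shows in the picture. A call takes as long as a camera call. They do not tell look-alikes from the thing itself.
- spotter.recognise(name, camera): "position" ([x, y, z] in m, in world coordinates, good to about 4 mm: the middle of the surface that is visible of it).
The state is a dict: "t": time; "joint_pos": joint angles; "qd": joint speeds; "tau": joint torques, N m; "ee_pos": TCP position; "tool_rot": TCP orientation; "ft_force": force on the tool from outside, world axes, zero at the start; "ft_torque": the same for the moment, N m; "finger_gap": finger opening in m; "gripper_force": force on a finger pad.
Only numpy, scipy, OpenCV 4.12 (cv2) and the standard library are available. Lean on these libraries where they do the work, as an engineer would, in place of code of your own. Each camera call takes 0.05 s, during which the arm holds its last target. There are 200 camera calls.

TASK

First swing the weighted red clamp arm over its centre so that it comes down onto the green control board lying in the check nest. Then take the orange test pen out of its wooden block and hold it upright with its sprung pin on the yellow-ringed steel contact of the board, pushing lightly so that the pin is pressed about half-way in. Finish like that, still holding the pen on the contact; leave the board clamped in the nest and do not disturb the things standing around.

Things in the scene. Friction and masses are not known exactly. Their poses are not given: they have to be found in the camera images.
- nest: Check nest, fixed: pale aluminium plate 150 x 180 x 12 mm, grey rim (to z = 20 mm) round the board, steel clamp tower (to z = 65 mm) near its +y edge. Origin: centre of the plate's underside; x, y along the 150, 180 mm sides, z up. The clamp arm swings in the plane x = 0: from leaning out towards +y, up over the tower, down to lie towards -y over the board.
- clamp (a joint): Angle of the red clamp arm (rad). 0: level, rubber pad on the board. Grows as it opens; 1.57 upright (dead centre); 1.95 (the start, at its stop) leans back to the nest's +y. The arm is weighted (0.3 kg): above 1.57 it stays open (about 1 N at the ball moves it), below it the arm drops by itself and rests on the board with some 2 to 3 N. With no board under it, it would go to -0.08.
- clamp_pivot (a point): Pivot of the clamp arm, on the tower, at (0, 60, 55) mm in the nest's frame; the hinge lies along the nest's x axis.
- clamp_ball (a point): Centre of the red ball (20 mm in diameter) at the arm's end, 94 mm from the pivot. The arm is a straight red bar from pivot to ball, 14 mm wide along the nest's x, 12 mm thick. 72 mm from the pivot it carries a round brass weight (30 mm in diameter, 28 mm across the bar) and, on the side that faces the board when closed, a spindle with a black rubber pad 33 mm out.
- board: Green control board, loose in the nest with about 1.5 mm play, 100 x 70 x 10 mm, its top about 22 mm above the table. Origin: centre of its underside; x and y along its 100 and 70 mm sides, z up, axes as the nest's. Blue terminals and a black chip on it stand at most 9 mm above its top.
- contact (a point): The marked spot: centre of the round steel contact (11 mm) in a yellow ring (17 mm) on the board, level with its top, at (-33, -15, 10) mm in the board's frame. The middle line of the closed clamp arm passes 33 mm to its +x side, 33 mm above the board's top.
- pen_stand: Pale wooden block 70 x 70 x 55 mm, fixed to the table, with an upright 20 mm wide hole in the middle of its top, in which the pen stands. Origin: centre of the underside, z up. It stands to the left or the right of the nest.
- pen: Test pen, upright in the block, about 72 g. Origin: end of its brass pin when out; z along the pen from pin to top. Steel nose from 14 to 40 mm (up to 16 mm wide), black collar 28 mm in diameter from 40 to 46 mm (rests on the block's top), orange round handle 20 mm in diameter from 46 to 132 mm, green cap to 137 mm.
- pin_end (a point): Lower end of the pen's brass pin (4.4 mm in diameter), which touches the contact; it stands 14 mm out of the nose.
- pen_pin (a joint): How far the sprung pin is pressed into the pen (m): 0 fully out, 0.008 bottomed. The spring gives about 0.5 N at the start and 0.5 N more for each mm, so 4 mm is about 2.5 N.
- paint_jar: Small paint jar with green label and white cap, 35 mm wide, 45 mm tall, standing loose beside the nest where the pen's block is not. Bystander. Origin: centre of the underside.
- film_can: Black film canister, 35 mm wide, 54 mm tall, standing loose to the far left. Bystander. Origin: centre of the underside.
- log_wagon: Grey model railway wagon with logs, 44 x 110 x 40 mm, standing loose beyond the nest. Bystander. Origin: centre of the underside.
- nail_tin: Flat brown tin, 64 x 98 x 28 mm, lying loose on the robot's side of the nest. Bystander. Origin: centre of the underside.
There are look-alikes about, which are no part of the job. Leave any purple look-alike of the pen alone.

How it is judged:
By the outcome, as a careful person would: the job done as asked, in the order asked, and still so for the second after the job is handed in, while the arm keeps its last pose, push and grip.
It also fails if it takes over 50 s, if anything falls off the work surface, if the arm or the gripper's body presses on something with over 40 N, if the wrist force passes 120 N, or if a joint passes its speed limit or range.

## Working session

There is one attempt and no reset: what is moved stays moved. The work goes in short steps, Python scripts to look and compute and a tool call to move; the robot and the scene stay as the last step left them, time stands still between calls to the robot, and variables do not carry over. Pictures are saved under pics/ and viewed, at most 13 in all, crops included, and the job is handed in when it is done.

Besides the shell and the picture viewer there is one more tool, called after "Emit:" in YAML: its name, and indented under it one key for each argument. jog_arm: Moves the arm, as the interface text tells. Its arguments: {"type":"object","properties":{"rows":{"type":"array"}},"required":["rows"]}

```bash
mkdir -p pics; ls; python3 - <<'E'
from rig import robot, read_camera, workorder, spotter
import cv2,numpy as np
s=robot.state(); print({k:np.round(v,3).tolist() for k,v in s.items()})
for c in ("scene","top"):
    d=read_camera(c); cv2.imwrite(f"pics/{c}0.png",d["pixels"]); print(c,d["fx"],d["cx"],np.round(d["world_to_cam"],3).tolist())
    for n in ["nest","clamp","clamp_ball","clamp_pivot","board","contact","pen_stand","pen","paint_jar","film_can","log_wagon","nail_tin"]:
        print(n,[(np.round(r["position"],3).tolist(),round(r["p"],2)) for r in spotter.recognise(n,c)[:3]])
print(robot.state()["t"])
E
```

```text
pics
{'t': 0.0, 'joint_pos': [1.037, 0.592, 0.048, 1.61, -0.033, 0.943, -0.034], 'qd': [-0.0, -0.0, -0.001, -0.001, 0.002, 0.0, 0.001], 'tau': [0.0, -54.868, 1.547, -19.812, 0.009, 0.009, 0.0], 'ee_pos': [0.308, -0.655, 0.303], 'tool_rot': [-3.064, -0.685, 0.001], 'ft_force': [0.59, -0.537, 0.775], 'ft_torque': [-0.011, 0.019, 0.007], 'gripper_force': 0.0, 'finger_gap': 0.085}
scene 453.8620985504641 320.7102561883456 [[-0.6, 0.8, 0.001, 0.361], [0.439, 0.33, -0.836, -0.18], [-0.669, -0.501, -0.549, 1.62], [0.0, 0.0, 0.0, 1.0]]
nest [([0.548, 0.098, 0.008], 0.74)]
clamp [([0.545, 0.129, 0.126], 0.76), ([0.548, 0.098, 0.007], 0.73)]
clamp_ball [([0.54, 0.125, 0.126], 0.76)]
clamp_pivot [([0.556, 0.103, 0.013], 0.67)]
board [([0.533, 0.021, 0.019], 0.56)]
contact [([0.534, 0.02, 0.023], 0.96)]
pen_stand [([0.472, -0.275, 0.038], 0.88)]
pen [([0.529, -0.378, 0.084], 0.67), ([0.434, -0.194, 0.082], 0.64), ([0.55, -0.28, 0.083], 0.53)]
paint_jar [([0.519, 0.287, 0.023], 0.66), ([0.373, -0.08, 0.03], 0.45)]
film_can [([0.71, 0.352, 0.037], 0.64)]
log_wagon [([0.776, 0.019, 0.03], 0.63)]
nail_tin [([0.374, -0.08, 0.029], 0.78), ([0.532, 0.02, 0.023], 0.58)]
top 422.94360765322534 312.89733583557876 [[0.012, -1.0, -0.003, -0.032], [-0.987, -0.011, -0.158, 0.564], [0.158, 0.005, -0.987, 1.296], [0.0, 0.0, 0.0, 1.0]]
nest [([0.526, 0.073, 0.01], 0.66)]
clamp [([0.53, 0.121, 0.134], 0.49)]
clamp_ball [([0.528, 0.125, 0.135], 0.48), ([0.507, 0.28, 0.041], 0.21)]
clamp_pivot [([0.526, 0.078, 0.011], 0.6)]
board [([0.529, 0.018, 0.022], 0.95)]
contact [([0.528, 0.019, 0.021], 0.81)]
pen_stand [([0.45, -0.29, 0.055], 0.7)]
pen [([0.522, -0.38, 0.098], 0.65), ([0.459, -0.296, 0.114], 0.43), ([0.536, -0.284, 0.106], 0.4)]
paint_jar [([0.532, 0.124, 0.137], 0.19)]
film_can [([0.697, 0.349, 0.046], 0.46)]
log_wagon [([0.771, 0.018, 0.029], 0.57)]
nail_tin [([0.364, -0.096, 0.026], 0.96), ([0.457, -0.295, 0.118], 0.39)]
1.3
```

View pics/scene0.png

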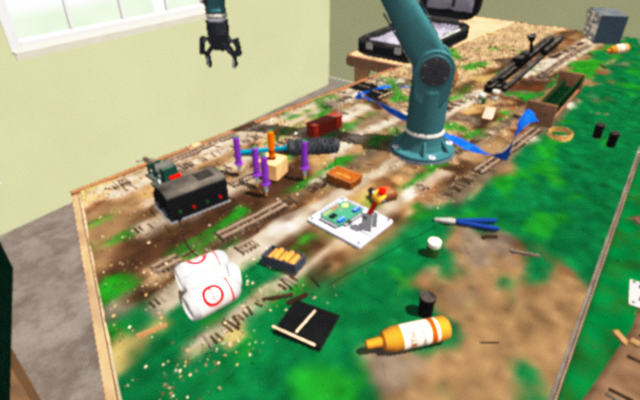

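View pics/top0.png

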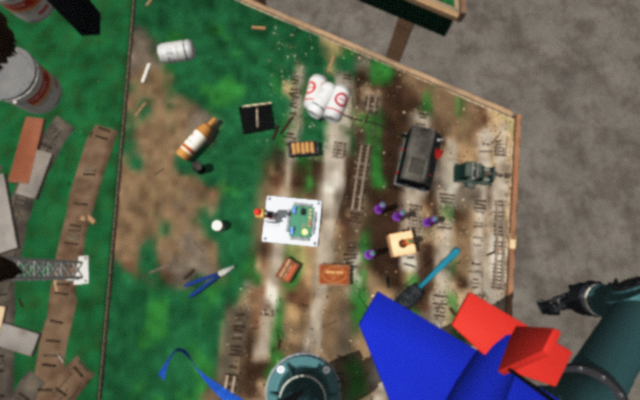

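Scene view: nest around (350,220), with the red clamp open at (378,195). The wooden block with the orange pen is at (272,160), with purple look-alikes around it at (237,145), (255,160), (265,172) and (304,150). The top view agrees: nest (292,222), block (403,243), jar (217,226). I'll square the tool up and look with the wrist camera.

Emit:
jog_arm:
  rows:
    - [[-1, 0, 0, -0.4, 0, 0, 0.84], [-1, 0, 0, -0.4, 0, 0, 0.84], [-1, 0, 0, -0.4, 0, 0, 0.84], [-1, 0, 0, -0.4, 0, 0, 0.84], [-1, 0, 0, -0.4, 0, 0, 0.84]]

```text
t: 1.8
ee_pos: [0.3087, -0.6559, 0.3543]
tool_rot: [-3.141, 0.006, -0.0]
ft_force: [-0.8, -0.3, -0.7]
finger_gap: 0.0854
gripper_force: 0.0
```

Emit:
jog_arm:
  rows:
    - [[1, 0.7, -1, 0, 0, 0, 0], [1, 0.7, -1, 0, 0, 0, 0], [1, 0.7, -1, 0, 0, 0, 0], [1, 0.7, -1, 0, 0, 0, 0], [1, 0.7, -1, 0, 0, 0, 0]]

```text
t: 2.3
ee_pos: [0.3968, -0.5299, 0.354]
tool_rot: [3.141, -0.0, 0.0]
ft_force: [-0.0, -0.1, -0.6]
finger_gap: 0.0125
gripper_force: 0.0
```

Emit:
jog_arm:
  rows:
    - [[1, 0, -1, 0, 0, 0, 0], [1, 0, -1, 0, 0, 0, 0], [1, 0, -1, 0, 0, 0, 0], [1, 0, -1, 0, 0, 0, 0], [1, 0, -1, 0, 0, 0, 0]]

```text
t: 2.8
ee_pos: [0.3962, -0.405, 0.3541]
tool_rot: [3.141, 0.0, 0.0]
ft_force: [0.1, 0.7, -0.3]
finger_gap: -0.0002
gripper_force: 0.0
```

```bash
cat > h.py <<'E'
from rig import robot, read_camera, workorder, spotter
import cv2,numpy as np,pickle
from scipy.spatial.transform import Rotation as R
def shot(c,tag):
    s=robot.state(); d=read_camera(c)
    if c=="wrist":
        T=np.eye(4);T[:3,:3]=R.from_rotvec(s["tool_rot"]).as_matrix();T[:3,3]=s["ee_pos"]
        d["world_to_cam"]=np.linalg.inv(T@d["hand_eye"])
    cv2.imwrite(f"pics/{tag}.png",d["pixels"]); pickle.dump(d,open(f"pics/{tag}.pkl","wb")); return d
def load(t): return pickle.load(open(f"pics/{t}.pkl","rb"))
def proj(d,p):
    c=d["world_to_cam"]@np.append(p,1); return np.array([d["fx"]*c[0]/c[2]+d["cx"],d["fy"]*c[1]/c[2]+d["cy"]])
def ray(d,u,v):
    M=np.linalg.inv(d["world_to_cam"]); k=M[:3,:3]@[(u-d["cx"])/d["fx"],(v-d["cy"])/d["fy"],1]; return M[:3,3],k/np.linalg.norm(k)
def at_z(d,u,v,z):
    o,k=ray(d,u,v); return o+k*(z-o[2])/k[2]
def tri(obs):
    A=np.zeros((3,3));b=np.zeros(3);P=[]
    for d,u,v in obs:
        o,k=ray(d,u,v);Q=np.eye(3)-np.outer(k,k);A+=Q;b+=Q@o;P.append((Q,o))
    x=np.linalg.solve(A,b); return x,[np.linalg.norm(Q@(x-o)) for Q,o in P]
def spot(n,c): return [(np.round(r["position"],3).tolist(),round(r["p"],2)) for r in spotter.recognise(n,c)[:4]]
def st():
    s=robot.state(); Rm=R.from_rotvec(s["tool_rot"]).as_matrix()
    print("t",round(s["t"],2),"tcp",np.round(s["ee_pos"],4),"x",np.round(Rm[:,0],3),"z",np.round(Rm[:,2],3),"F",np.round(s["ft_force"],2),"gap",round(s["finger_gap"],4),"q",np.round(s["joint_pos"],2))
E
python3 - <<'E'
from h import *
st(); d=shot("wrist","w1"); print(np.round(d["hand_eye"],3).tolist(),d["fx"])
for n in ["pen","pen_stand"]: print(n,spot(n,"wrist"))
E
```

```text
t 2.8 tcp [ 0.3962 -0.405   0.3541] x [1. 0. 0.] z [ 0. -0. -1.] F [ 0.09  0.66 -0.31] gap -0.0002 q [ 0.61  0.34  0.14  1.93 -0.06  0.88 -0.79]
[[0.001, -0.957, -0.29, 0.074], [1.0, 0.001, 0.0, -0.0], [0.0, -0.29, 0.957, -0.071], [0.0, 0.0, 0.0, 1.0]] 320.4302159192741
pen [([0.489, -0.458, 0.017], 0.98), ([0.499, -0.171, 0.019], 0.94), ([0.457, -0.308, 0.132], 0.93), ([0.567, -0.364, 0.017], 0.92)]
pen_stand [([0.464, -0.31, 0.06], 0.79)]
```

View pics/w1.png

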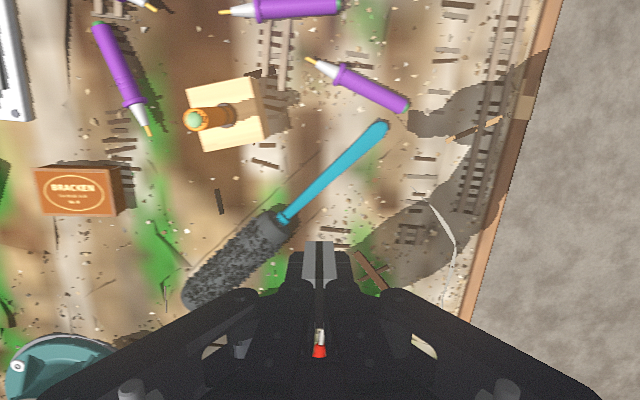

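Emit:
jog_arm:
  rows:
    - [[1, 0.4, -1, 0, 0, 0, 0], [1, 0.4, -1, 0, 0, 0, 0], [1, 0.4, -1, 0, 0, 0, 0], [1, 0.4, -1, 0, 0, 0, 0], [1, 0.4, -1, 0, 0, 0, 0]]

```text
t: 3.45
ee_pos: [0.4468, -0.2815, 0.3542]
tool_rot: [3.14, -0.003, 0.001]
ft_force: [0.9, 0.2, 0.0]
finger_gap: -0.0
gripper_force: 0.0
```

```bash
python3 - <<'E'
from h import *
st(); d=shot("wrist","w2")
for n in ["pen","pen_stand"]: print(n,spot(n,"wrist"))
E
```

```text
t 3.45 tcp [ 0.4468 -0.2815  0.3542] x [ 1.    -0.002  0.001] z [ 0.001 -0.001 -1.   ] F [0.85 0.18 0.04] gap -0.0 q [ 0.39  0.28  0.1   2.   -0.04  0.86 -1.06]
pen [([0.502, -0.172, 0.018], 0.92), ([0.569, -0.37, 0.022], 0.88), ([0.488, -0.457, 0.018], 0.83), ([0.6, -0.168, 0.02], 0.76)]
pen_stand [([0.467, -0.291, 0.06], 0.75)]
```

Emit:
jog_arm:
  rows:
    - [[1, 0.5, -1, 0, 0, 0, 0], [1, 0.5, -1, 0, 0, 0, 0], [1, 0, -1, 0, 0, 0, 0], [1, 0, -1, 0, 0, 0, 0], [1, 0, -1, 0, 0, 0, 0]]

```text
t: 4.1
ee_pos: [0.4714, -0.1573, 0.3541]
tool_rot: [3.14, -0.005, 0.001]
ft_force: [0.3, -0.7, 0.5]
finger_gap: -0.0002
gripper_force: 0.0
```

```bash
python3 - <<'E'
from h import *
st(); d=shot("wrist","w3")
for n in ["nest","board","contact","clamp_ball","clamp"]: print(n,spot(n,"wrist"))
E
```

```text
t 4.1 tcp [ 0.4714 -0.1573  0.3541] x [ 1.    -0.003  0.001] z [ 0.001 -0.001 -1.   ] F [ 0.26 -0.68  0.54] gap -0.0002 q [ 0.19  0.24  0.05  2.06 -0.01  0.84 -1.33]
nest [([0.535, 0.079, 0.012], 0.86)]
board [([0.532, 0.014, 0.021], 0.58)]
contact [([0.528, 0.012, 0.022], 0.87)]
clamp_ball [([0.534, 0.11, 0.106], 0.82), ([0.368, -0.094, 0.029], 0.36)]
clamp [([0.533, 0.109, 0.105], 0.84)]
```

Emit:
jog_arm:
  rows:
    - [[1, 0, -1, 0, 0, 0, 0], [1, 0, -1, 0, 0, 0, 0], [1, 0, -1, 0, 0, 0, 0], [1, 0, -1, 0, 0, 0, 0], [1, 0, -1, 0, 0, 0, 0]]

```text
t: 4.9
ee_pos: [0.4715, -0.0319, 0.354]
tool_rot: [3.141, -0.005, 0.001]
ft_force: [0.0, -0.0, 0.2]
finger_gap: -0.0
gripper_force: 0.0
```

```bash
python3 - <<'E'
from h import *
st(); d=shot("wrist","w4")
for n in ["nest","board","contact","clamp_ball","clamp"]: print(n,spot(n,"wrist"))
a=[cv2.resize(load(t)["pixels"],(400,250)) for t in ("w2","w3","w4")]
cv2.imwrite("pics/m1.png",np.vstack([np.hstack(a[:2]),np.hstack([a[2],a[2]*0])]))
E
```

```text
t 4.9 tcp [ 0.4715 -0.0319  0.354 ] x [ 1.    -0.003  0.001] z [ 0.001 -0.001 -1.   ] F [ 0.05 -0.04  0.18] gap -0.0 q [-0.01  0.21 -0.02  2.11  0.01  0.83 -1.61]
nest [([0.537, 0.08, 0.011], 0.89), ([0.467, -0.28, 0.061], 0.32)]
board [([0.534, 0.011, 0.022], 0.75)]
contact [([0.526, 0.019, 0.02], 0.85)]
clamp_ball [([0.533, 0.122, 0.136], 0.6)]
clamp [([0.538, 0.123, 0.134], 0.58)]
```

View pics/m1.png

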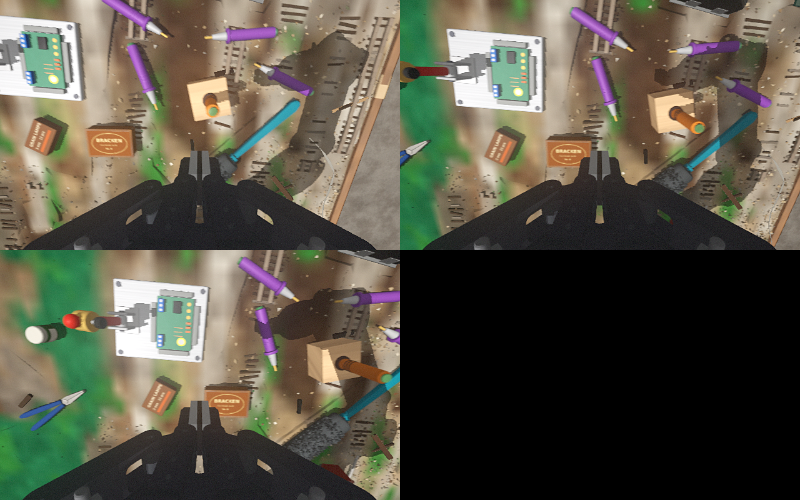

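Montage: the purple pens lie flat. The orange pen stands in the block with its cap at about (211,112) in panel 1. The clamp leans towards +y. The board's contact is near (187,338) in panel 3. Next, a close crop of the nest.

```bash
python3 - <<'E'
from h import *
p=load("w4")["pixels"]; cv2.imwrite("pics/c4.png",cv2.resize(p[40:190,100:340],(800,500),interpolation=cv2.INTER_CUBIC))
E
```

```text
(no output)
```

View pics/c4.png

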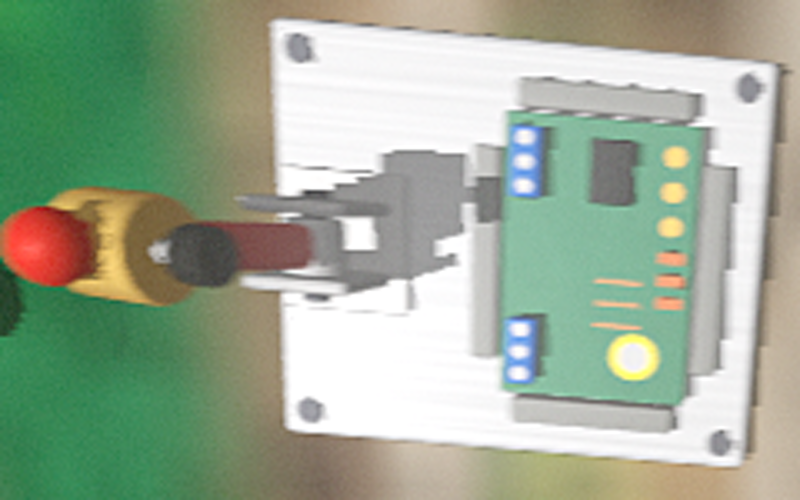

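Crop: yellow-ringed contact at (633,357), red ball at (45,247), plate corners (272,20), (778,65), (742,465) and (287,430).

```bash
python3 - <<'E'
from h import *
d=load("w4"); f=lambda u,v:(100+u/3.3333,40+v/3.3333)
c=[at_z(d,*f(*q),0.012) for q in [(272,20),(778,65),(742,465),(287,430)]]
print(np.round(c,4)); ctr=np.mean(c,0)
vy=(c[0]-c[1]+c[3]-c[2])/2; yaw=np.arctan2(-vy[0],vy[1]); print("nest ctr",ctr.round(4),"yaw deg",np.degrees(yaw),np.linalg.norm(vy))
b=[at_z(d,*f(*q),0.022) for q in [(507,112),(708,128),(688,403),(503,390)]]
bc=np.mean(b,0); vb=(b[0]-b[3]+b[1]-b[2])/2; print("board",bc.round(4),np.degrees(np.arctan2(vb[1],vb[0])))
c0=at_z(d,*f(633,357),0.022); print("contact z22",c0.round(4))
def blob(d,lo,hi,near,r):
    h=cv2.cvtColor(d["pixels"],cv2.COLOR_BGR2HSV); m=cv2.inRange(h,np.array(lo),np.array(hi))
    k=np.zeros_like(m); cv2.circle(k,tuple(int(round(x)) for x in near),r,255,-1); y,x=np.nonzero(m&k)
    return (np.array([x.min()+x.max(),y.min()+y.max()])/2 if len(x) else None),len(x), (x.max()-x.min()+1,y.max()-y.min()+1) if len(x) else 0
obs=[]
for t in ("w3","w4"):
    q=load(t); r=blob(q,(22,90,120),(35,255,255),proj(q,c0),9); print(t,proj(q,c0),r); obs.append((q,*r[0]))
print("ring tri",tri(obs))
R2=np.array([[np.cos(yaw),-np.sin(yaw)],[np.sin(yaw),np.cos(yaw)]])
piv=ctr[:2]+R2@[0,.06]; ball=ctr[:2]+R2@[0,.095]; print("pivot",piv,"ball pred",ball,"contact from board",bc[:2]+R2@[-.033,-.015])
# ball/pen cap
B=np.array([*ball,0.142])
obs=[]
for t in ("w3","w4"):
    q=load(t); r=blob(q,(0,150,120),(8,255,255),proj(q,B),22); print("ball",t,proj(q,B),r); obs.append((q,*r[0]))
print(tri(obs))
C=np.array([.457,-.295,.152]); obs=[]
for t in ("w1","w2","w3","w4"):
    q=load(t); r=blob(q,(35,40,60),(85,255,255),proj(q,C),22); print("cap",t,proj(q,C),r)
    if r[0] is not None and t in("w1","w2","w3"): obs.append((q,*r[0]))
print(tri(obs))
E
```

```text
[[ 0.6085  0.1292  0.012 ]
 [ 0.5934 -0.0495  0.012 ]
 [ 0.4469 -0.0368  0.012 ]
 [ 0.4614  0.1419  0.012 ]]
nest ctr [0.5276 0.0462 0.012 ] yaw deg -4.728909785521889 0.17933187282965657
board [0.5253 0.0149 0.022 ] -4.667690114890753
contact z22 [0.491  0.0043 0.022 ]
w3 [189.59605666 147.23883042] (array([189., 147.]), 70, (np.int64(15), np.int64(13)))
w4 [289.90189902 147.10107101] (array([289.5, 146.5]), 79, (np.int64(14), np.int64(14)))
ring tri (array([0.49164915, 0.00472535, 0.02269   ]), [np.float64(0.00022335495327995922), np.float64(0.0002233549532798667)])
pivot [0.53249895 0.10599873] ball pred [0.53538439 0.14087959] contact from board [0.49115174 0.00266133]
ball w3 [-30.73810393 114.61754123] (None, 0, 0)Traceback (most recent call last):
  File "<stdin>", line 23, in <module>
TypeError: Value after * must be an iterable, not NoneType
```

```bash
python3 - <<'E'
from h import *
print("ball",at_z(load("w4"),113.5,114.1,.142))
def cap(d,near,r=30):
    h=cv2.cvtColor(d["pixels"],cv2.COLOR_BGR2HSV); m=cv2.inRange(h,np.array((35,40,60)),np.array((90,255,255)))
    n,l,s,c=cv2.connectedComponentsWithStats(m); 
    return [(s[i].tolist(),c[i].round(1).tolist()) for i in range(1,n) if s[i][4]>30 and np.linalg.norm(c[i]-near)<r]
for t in ("w1","w2","w3"):
    q=load(t); print(t,proj(q,[.457,-.295,.152]).round(1),cap(q,proj(q,[.457,-.295,.152])))
E
```

```text
ball [0.53566886 0.14332197 0.142     ]
w1 [186.1 118. ] [([187, 112, 15, 16, 168], [194.0, 119.4])]
w2 [334.2 177.9] [([335, 172, 13, 13, 131], [340.7, 178.0])]
w3 [472.7 204.4] [([472, 198, 16, 14, 154], [478.8, 205.3])]
```

Emit:
jog_arm:
  rows:
    - [[1, 0.3, -1, 0, 0, 0, 0], [1, 0.3, -1, 0, 0, 0, 0], [1, 0.3, -1, 0, 0, 0, 0], [1, 0.3, -1, 0, 0, 0, 0], [1, 0.3, -1, 0, 0, 0, 0]]

```text
t: 5.7
ee_pos: [0.5094, 0.093, 0.3539]
tool_rot: [3.141, -0.005, 0.0]
ft_force: [0.2, 0.1, 0.4]
finger_gap: -0.0003
gripper_force: 0.0
```

Emit:
jog_arm:
  rows:
    - [[1, 0.3, -1, 0, 0, 0, 0], [1, 0.3, -1, 0, 0, 0, 0], [1, 0.3, -1, 0, 0, 0, 0], [1, 0.3, -0.7, 0, 0, 0, 0], [1, 0, 0, 0, 0, 0, 0]]

```text
t: 6.2
ee_pos: [0.5399, 0.1884, 0.3539]
tool_rot: [-3.14, -0.003, -0.002]
ft_force: [0.2, -0.0, 0.2]
finger_gap: 0.0001
gripper_force: 0.0
```

Emit:
jog_arm:
  rows:
    - [[1, 0, 0, 1, 0, 0, 0], [1, 0, 0, 1, 0, 0, 0], [1, 0, 0, 1, 0, 0, 0], [1, 0, 0, 1, 0, 0, 0], [1, 0, 0, 1, 0, 0, 0]]

```text
t: 6.7
ee_pos: [0.5389, 0.1839, 0.228]
tool_rot: [3.14, -0.004, -0.0]
ft_force: [-0.3, 0.4, -0.6]
finger_gap: -0.0001
gripper_force: 0.0
```

```bash
python3 - <<'E'
from h import *
st(); d=shot("wrist","w5"); e=shot("top","t5")
a=d["pixels"]; b=cv2.resize(e["pixels"][150:290,210:350],(400,400),interpolation=cv2.INTER_CUBIC)
cv2.imwrite("pics/m5.png",np.hstack([cv2.resize(a,(400,250)),b[:250]]))
E
```

```text
t 6.7 tcp [0.5389 0.1839 0.228 ] x [ 1.    -0.003 -0.   ] z [-0.    -0.002 -1.   ] F [-0.3   0.44 -0.58] gap -0.0001 q [-0.34  0.5  -0.09  2.02  0.08  0.63 -2.06]
```

View pics/m5.png

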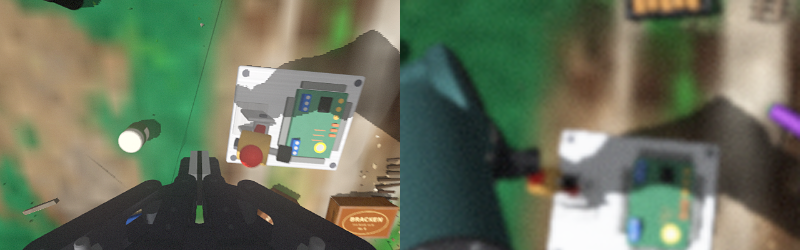

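Wrist view: the shut fingertips at (200,155) stand just to the +y side of the ball at (251,155), in line with it. Now I lower slightly and push.

Emit:
jog_arm:
  rows:
    - [[1, 0, 0, 0.4, 0, 0, 0], [1, 0, 0, 0.4, 0, 0, 0], [1, 0, 0.5, 0, 0, 0, 0], [1, -0.05, 0.5, 0, 0, 0, 0], [1, -0.05, 0.5, 0, 0, 0, 0]]

```text
t: 7.3
ee_pos: [0.5374, 0.1494, 0.2105]
tool_rot: [-3.139, 0.0, -0.006]
ft_force: [0.1, 3.8, 3.8]
finger_gap: 0.0001
gripper_force: 1.9
```

Emit:
jog_arm:
  rows:
    - [[1, -0.05, 0.5, 0, 0, 0, 0], [1, -0.05, 0.5, 0, 0, 0, 0], [1, -0.05, 0.4, 0, 0, 0, 0], [1, 0, 0, 0, 0, 0, 0], [1, 0, 0, 0, 0, 0, 0]]

```text
t: 7.8
ee_pos: [0.5323, 0.1129, 0.2089]
tool_rot: [3.141, -0.002, -0.001]
ft_force: [-0.8, -1.4, 2.7]
finger_gap: -0.0001
gripper_force: 1.4
```

```bash
python3 - <<'E'
from h import *
st(); d=shot("wrist","w6"); print(spot("clamp_ball","wrist"))
E
```

```text
t 7.8 tcp [0.5323 0.1129 0.2089] x [ 1.    -0.001 -0.001] z [-0.001 -0.001 -1.   ] F [-0.81 -1.44  2.72] gap -0.0001 q [-0.22  0.5  -0.1   2.09  0.09  0.56 -1.95]
[([0.538, 0.093, 0.137], 0.63)]
```

Emit:
jog_arm:
  rows:
    - [[1, 0, 0.4, 0, 0, 0, 0], [1, 0, 0.4, 0, 0, 0, 0], [1, 0, 0.4, 0, 0, 0, 0], [1, 0, 0, 0, 0, 0, 0], [1, 0, 0, 0, 0, 0, 0]]

```text
t: 8.4
ee_pos: [0.5325, 0.0833, 0.2088]
tool_rot: [3.142, -0.002, -0.0]
ft_force: [0.4, 0.1, 0.4]
finger_gap: 0.0
gripper_force: 0.0
```

```bash
python3 - <<'E'
from h import *
st(); d=shot("wrist","w7"); print(spot("clamp_ball","wrist"))
e=shot("scene","s7")
cv2.imwrite("pics/m7.png",np.hstack([cv2.resize(d["pixels"],(400,250)),cv2.resize(e["pixels"][150:260,270:446],(400,250),interpolation=cv2.INTER_CUBIC)]))
E
```

```text
t 8.4 tcp [0.5325 0.0833 0.2088] x [ 1.    -0.001 -0.   ] z [-0. -0. -1.] F [0.44 0.13 0.39] gap 0.0 q [-0.17  0.5  -0.1   2.1   0.09  0.55 -1.9 ]
[([0.532, 0.056, 0.107], 0.86)]
```

View pics/m7.png

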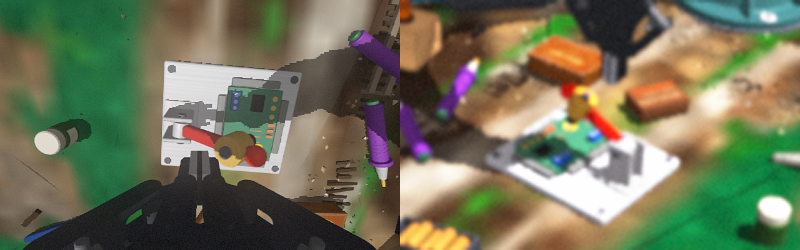

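The arm is over its centre and falling: ball at (256,155) over the board in the wrist view. I'll lift away, open, head for the pen and verify.

Emit:
jog_arm:
  rows:
    - [[-1, 0, 0, -1, 0, 0, 0], [-1, 0, 0, -1, 0, 0, 0], [-1, 0, 0, -1, 0, 0, 0], [-1, 0, 0.5, -1, 0, 0, 0], [-1, -0.4, 1, -1, 0, 0, 0]]

```text
t: 9.05
ee_pos: [0.5235, 0.0489, 0.3352]
tool_rot: [-3.14, -0.008, -0.004]
ft_force: [0.6, -0.8, -0.4]
finger_gap: 0.0725
gripper_force: 0.0
```

Emit:
jog_arm:
  rows:
    - [[-1, -0.4, 1, 0, 0, 0, 0], [-1, -0.4, 1, 0, 0, 0, 0], [-1, -0.4, 1, 0, 0, 0, 0], [-1, -0.4, 1, 0, 0, 0, 0], [-1, -0.4, 1, 0, 0, 0, 0]]

```text
t: 9.55
ee_pos: [0.472, -0.0789, 0.334]
tool_rot: [-3.141, -0.002, -0.0]
ft_force: [0.0, -0.5, 0.0]
finger_gap: 0.0855
gripper_force: 0.0
```

```bash
python3 - <<'E'
from h import *
st(); d=shot("wrist","w8"); print(spot("clamp_ball","wrist"))
cv2.imwrite("pics/m8.png",d["pixels"])
print("pen cap",tri([(load("w1"),194,119.4),(load("w2"),340.7,178),(load("w3"),478.8,205.3)]))
E
```

```text
t 9.55 tcp [ 0.472  -0.0789  0.334 ] x [1.    0.001 0.   ] z [ 0.  0. -1.] F [ 0.03 -0.53  0.01] gap 0.0855 q [ 0.13  0.24 -0.07  2.12  0.02  0.78 -1.52]
[([0.529, 0.044, 0.062], 0.68)]
pen cap (array([ 0.45611003, -0.30093392,  0.15096828]), [np.float64(0.00030990104254012947), np.float64(0.0006131388887619093), np.float64(0.00032997137838251947)])
```

View pics/m8.png

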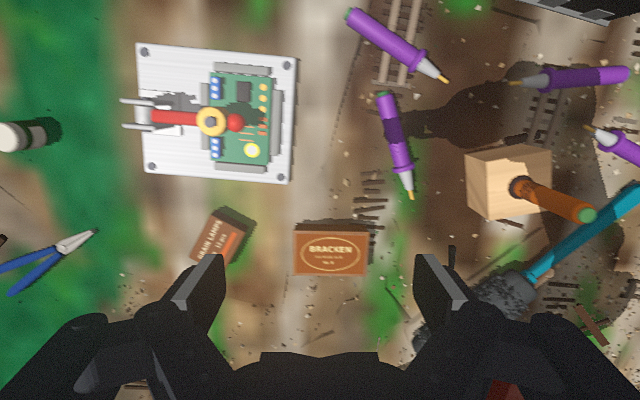

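The clamp lies closed across the board (ball at (235,122)), and the contact is visible at (251,150). The pen's collar is at about (521,189). I'll check the pen's lean.

```bash
python3 - <<'E'
from h import *
d=load("w8")
print("collar centre guess",at_z(d,521,188.5,.061), "contact",at_z(d,251.5,150,.022))
for z in (.061,.1,.15): print(z,proj(d,[.4561,-.3009,z]).round(1))
hs=cv2.cvtColor(d["pixels"],cv2.COLOR_BGR2HSV)
# lean: orange handle in w2,w3 vs vertical line through cap
for t in ("w1","w2","w3","w8"):
    q=load(t);p=[proj(q,[.4561,-.3009,z]) for z in (.062,.147)]
    h=cv2.cvtColor(q["pixels"],cv2.COLOR_BGR2HSV); m=cv2.inRange(h,np.array((5,150,90)),np.array((18,255,255)))
    k=np.zeros_like(m); cv2.line(k,*[tuple(int(x) for x in a) for a in p],255,30); y,x=np.nonzero(m&k)
    L=cv2.fitLine(np.stack([x,y],1).astype(np.float32),cv2.DIST_L2,0,.01,.01).ravel()
    print(t,len(x),"centroid",L[2:],"pred",np.mean(p,0),"dir",L[:2],"pred",(p[1]-p[0])/np.linalg.norm(p[1]-p[0]))
E
```

```text
collar centre guess [ 0.45401911 -0.30315654  0.061     ] contact [0.49038531 0.00174003 0.022     ]
0.061 [519.3 186.7]
0.1 [542.9 196.7]
0.15 [582.6 213.6]
w1 590 centroid [210.56102 116.44746] pred [209.86038729 116.79349093] dir [ 0.9989094  -0.04668992] pred [-0.99032825  0.1387442 ]
w2 321 centroid [337.27725 166.9159 ] pred [338.137759   169.21023022] dir [0.09090584 0.9958595 ] pred [0.27962873 0.96010821]
w3 856 centroid [458.35397 192.09346] pred [459.25751162 192.52095908] dir [0.8642425 0.5030754] pred [0.84017995 0.54230771]
w8 1426 centroid [551.0491  199.75316] pred [549.81624087 199.64383396] dir [0.9304051  0.36653286] pred [0.92035443 0.39108532]
```

Emit:
jog_arm:
  rows:
    - [[-1, -0.13, 1, 0, 0, 0, 0], [-1, -0.13, 1, 0, 0, 0, 0], [-1, -0.13, 1, 0, 0, 0, 0], [-1, -0.13, 1, 0, 0, 0, 0], [-1, -0.13, 1, 0, 0, 0, 0]]

```text
t: 10.15
ee_pos: [0.4567, -0.2034, 0.334]
tool_rot: [-3.141, -0.003, -0.001]
ft_force: [1.1, -0.4, -0.1]
finger_gap: 0.0854
gripper_force: 0.0
```

Emit:
jog_arm:
  rows:
    - [[-1, 0, 1, 0, 0, 0, 0], [-1, 0, 1, 0, 0, 0, 0], [-1, 0, 1, 0, 0, 0, 0], [-1, 0, 0.9, 0, 0, 0, 0], [-1, 0, 0, 0.5, 0, 0, 0]]

```text
t: 10.65
ee_pos: [0.4574, -0.3044, 0.3226]
tool_rot: [3.138, -0.006, 0.007]
ft_force: [0.7, -0.4, -0.0]
finger_gap: 0.0855
gripper_force: 0.0
```

```bash
python3 - <<'E'
from h import *
st(); d=shot("wrist","w9")
h=cv2.cvtColor(d["pixels"],cv2.COLOR_BGR2HSV); m=cv2.inRange(h,np.array((35,40,60)),np.array((90,255,255)))
n,l,s,c=cv2.connectedComponentsWithStats(m); P=proj(d,[.4561,-.3009,.152]); print(P,[(s[i].tolist(),c[i].round(1).tolist(),at_z(d,*c[i],.152).round(4)) for i in range(1,n) if s[i][4]>60 and np.linalg.norm(c[i]-P)<40])
E
```

```text
t 10.65 tcp [ 0.4574 -0.3044  0.3226] x [ 1.    -0.004  0.004] z [ 0.004 -0.004 -1.   ] F [ 0.65 -0.39 -0.01] gap 0.0855 q [ 0.48  0.35  0.03  1.99 -0.01  0.8  -1.06]
[313.8624045  202.10709501] [([308, 195, 16, 15, 184], [315.0, 201.8], array([ 0.4564, -0.3018,  0.152 ]))]
```

Emit:
jog_arm:
  rows:
    - [[-1, 0, 0, 1, 0, 0, 0], [-1, 0, 0, 1, 0, 0, 0], [-1, 0, 0, 1, 0, 0, 0], [-1, 0, 0, 1, 0, 0, 0], [-1, 0, 0, 0.8, 0, 0, 0]]

```text
t: 11.2
ee_pos: [0.4562, -0.2982, 0.1996]
tool_rot: [-3.139, -0.005, 0.003]
ft_force: [0.1, 0.8, -0.1]
finger_gap: 0.085
gripper_force: 0.0
```

Emit:
jog_arm:
  rows:
    - [[-1, 0, 0, 0.8, 0, 0, 0], [-1, 0, 0, 0.7, 0, 0, 0], [-1, 0, 0, 0, 0, 0, 0], [-1, 0, 0, 0, 0, 0, 0], [-1, 0, 0, 0, 0, 0, 0]]

```text
t: 11.7
ee_pos: [0.4569, -0.3005, 0.1647]
tool_rot: [3.141, 0.002, 0.002]
ft_force: [0.2, 0.2, 0.5]
finger_gap: 0.085
gripper_force: 0.0
```

```bash
python3 - <<'E'
from h import *
st()
E
```

```text
t 11.7 tcp [ 0.4569 -0.3005  0.1647] x [1.    0.001 0.001] z [ 0.001 -0.    -1.   ] F [0.19 0.2  0.47] gap 0.085 q [ 0.49  0.58  0.01  2.11 -0.02  0.46 -1.06]
```

Emit:
jog_arm:
  rows:
    - [[0, 0, 0, 0, 0, 0, 0], [0.3, 0, 0, 0, 0, 0, 0], [0.6, 0, 0, 0, 0, 0, 0], [1, 0, 0, 0, 0, 0, 0], [1, 0, 0, 0, 0, 0, 0]]

```text
t: 12.2
ee_pos: [0.4562, -0.3012, 0.1641]
tool_rot: [3.141, -0.0, 0.0]
ft_force: [0.1, 0.4, 2.0]
finger_gap: 0.0187
gripper_force: 58.4
```

Emit:
jog_arm:
  rows:
    - [[1, 0, 0, 0, 0, 0, 0], [1, 0, 0, 0, 0, 0, 0], [1, 0, 0, 0, 0, 0, 0], [1, 0, 0, -0.2, 0, 0, 0], [1, 0, 0, -0.4, 0, 0, 0]]

```text
t: 12.7
ee_pos: [0.4556, -0.3006, 0.1785]
tool_rot: [-3.14, -0.0, 0.003]
ft_force: [-0.4, 0.1, -1.1]
finger_gap: 0.0184
gripper_force: 58.5
```

```bash
python3 - <<'E'
from h import *
st(); print(robot.state()["gripper_force"])
E
```

```text
t 12.7 tcp [ 0.4556 -0.3006  0.1785] x [ 1.     0.    -0.002] z [-0.002  0.001 -1.   ] F [-0.41  0.13 -1.07] gap 0.0184 q [ 0.49  0.55  0.01  2.1  -0.01  0.49 -1.06]
58.45121920108795
```

Emit:
jog_arm:
  rows:
    - [[1, 0, 0, -1, 0, 0, 0], [1, 0, 0, -1, 0, 0, 0], [1, 0, 0, -1, 0, 0, 0], [1, 0, 0, -1, 0, 0, 0], [1, 0, 0, -1, 0, 0, 0]]

```text
t: 13.2
ee_pos: [0.4558, -0.3007, 0.3055]
tool_rot: [-3.142, -0.0, -0.0]
ft_force: [0.3, 0.5, -0.9]
finger_gap: 0.0184
gripper_force: 58.5
```

Emit:
jog_arm:
  rows:
    - [[1, 0, -0.5, -0.5, 0, 0, 0], [1, 0.1, -1, 0, 0, 0, 0], [1, 0.1, -1, 0, 0, 0, 0], [1, 0.1, -1, 0, 0, 0, 0], [1, 0.1, -1, 0, 0, 0, 0]]

```text
t: 13.7
ee_pos: [0.4655, -0.1863, 0.3162]
tool_rot: [-3.141, -0.001, 0.002]
ft_force: [-0.1, -0.3, -0.6]
finger_gap: 0.0188
gripper_force: 58.5
```

Emit:
jog_arm:
  rows:
    - [[1, 0.2, -1, 0, 0, 0, 0], [1, 0.2, -1, 0, 0, 0, 0], [1, 0.2, -1, 0, 0, 0, 0], [1, 0.2, -1, 0, 0, 0, 0], [1, 0, 0, 0, 0, 0, 0]]

```text
t: 14.2
ee_pos: [0.4862, -0.0834, 0.3162]
tool_rot: [-3.139, -0.012, 0.001]
ft_force: [-0.5, 0.7, -0.2]
finger_gap: 0.0187
gripper_force: 58.6
```

```bash
python3 - <<'E'
from h import *
st(); d=shot("wrist","w10"); cv2.imwrite("pics/w10v.png",d["pixels"])
E
```

```text
t 14.2 tcp [ 0.4862 -0.0834  0.3162] x [ 1.     0.008 -0.001] z [-0.001  0.002 -1.   ] F [-0.55  0.72 -0.19] gap 0.0187 q [ 0.12  0.29 -0.05  2.11  0.02  0.75 -1.5 ]
```

View pics/w10v.png

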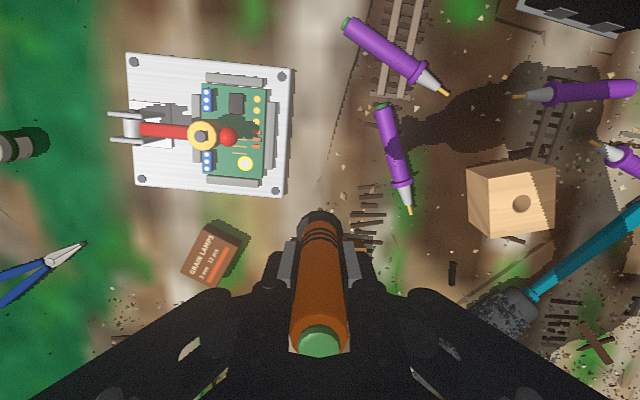

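The pen is held upright in the fingers (cap at (318,345), collar at (320,222)). The clamp is still closed and the contact is at (246,163). I'll measure the contact precisely from two places.

```bash
cat > ring.py <<'E'
from h import *
def ring(d,near=(.491,.004,.022),r=12):
    P=proj(d,near)
    h=cv2.cvtColor(d["pixels"],cv2.COLOR_BGR2HSV); m=cv2.inRange(h,np.array((22,80,110)),np.array((38,255,255)))
    k=np.zeros_like(m); cv2.circle(k,tuple(int(round(x)) for x in P),r,255,-1); y,x=np.nonzero(m&k)
    if len(x)<20: return None
    (c,s,a)=cv2.fitEllipse(cv2.convexHull(np.stack([x,y],1).astype(np.int32))); return c,s,len(x)
def run(tag,n=4):
    o=[]
    for i in range(n):
        d=shot("wrist",f"{tag}_{i}"); q=ring(d)
        if q: o.append(at_z(d,*q[0],.0225)[:2]); last=q
    print(tag,np.mean(o,0).round(4),np.std(o,0).round(4),last)
E
python3 - <<'E'
from ring import *
run("a"); st()
for t in ("w3","w4","w8","w10"): q=ring(load(t)); print(t,q and (at_z(load(t),*q[0],.0225).round(4),q))
E
```

```text
a [0.4915 0.0031] [0.     0.0002] ((238.731689453125, 162.90042114257812), (14.305702209472656, 15.620525360107422), 109)
t 14.45 tcp [ 0.4856 -0.0893  0.3163] x [ 1.    -0.002 -0.001] z [-0.001 -0.    -1.   ] F [ 0.63 -0.8  -0.04] gap 0.0185 q [ 0.12  0.29 -0.04  2.11  0.02  0.75 -1.5 ]
w3 (array([0.4914, 0.0048, 0.0225]), ((188.9683837890625, 146.96168518066406), (13.179815292358398, 15.158310890197754), 81))
w4 (array([0.4916, 0.0048, 0.0225]), ((289.4403381347656, 146.72186279296875), (13.545774459838867, 14.989564895629883), 90))
w8 (array([0.4909, 0.0018, 0.0225]), ((251.3175048828125, 149.66415405273438), (14.33352279663086, 16.459152221679688), 109))
w10 (array([0.4914, 0.0028, 0.0225]), ((244.83470153808594, 163.02378845214844), (14.3561429977417, 15.759934425354004), 107))
```

Emit:
jog_arm:
  rows:
    - [[1, 0.2, -0.7, 0, 0, 0, 0], [1, 0, -0.7, 0, 0, 0, 0], [1, 0, 0, 0.5, 0, 0, 0], [1, 0, 0, 0.5, 0, 0, 0], [1, 0, 0, 0, 0, 0, 0]]

```text
t: 14.95
ee_pos: [0.4895, -0.0549, 0.2894]
tool_rot: [3.141, -0.003, -0.007]
ft_force: [-0.2, 0.6, -0.6]
finger_gap: 0.0183
gripper_force: 58.6
```

```bash
python3 - <<'E'
from ring import *
run("b"); st()
E
```

```text
b [0.4915 0.0033] [0.     0.0001] ((265.33026123046875, 172.51771545410156), (15.477513313293457, 16.343935012817383), 121)
t 15.15 tcp [ 0.4913 -0.0544  0.2916] x [ 1.    -0.001  0.   ] z [ 0. -0. -1.] F [ 0.17  0.15 -0.46] gap 0.0185 q [ 0.06  0.32 -0.05  2.13  0.03  0.69 -1.58]
```

```bash
python3 - <<'E'
from h import *
d=load("b_3"); H=d["hand_eye"]; h=cv2.cvtColor(d["pixels"],cv2.COLOR_BGR2HSV)
m=cv2.inRange(h,np.array((40,40,60)),np.array((90,255,255)))[300:380,270:370]
y,x=np.nonzero(m); print("cap bbox",x.min()+270,x.max()+270,y.min()+300,y.max()+300,len(x))
def tool(u,v,z):
    k=H[:3,:3]@[(u-d["cx"])/d["fx"],(v-d["cy"])/d["fy"],1]; o=H[:3,3]; return (o+k*(z-o[2])/k[2]).round(4)
print("cap in tool",tool((x.min()+x.max())/2+270,(y.min()+y.max())/2+300,.0127),d["cx"],d["cy"])
o=cv2.inRange(h,np.array((5,150,60)),np.array((18,255,255)))
for v in (250,280,310): c=np.nonzero(o[v,270:370])[0]+270; print(v,c.min(),c.max(),(c.min()+c.max())/2)
E
```

```text
cap bbox 297 339 325 357 1065
cap in tool [ 0.0019 -0.0005  0.0127] 318.8417612004786 198.38676124918672
250 302 337 319.5
280 297 340 318.5
310 292 345 318.5
```

Emit:
jog_arm:
  rows:
    - [[1, 0, -0.6, 0, 0, 0, 0], [1, 0, -0.6, 0, 0, 0, 0], [1, 0, -0.6, 0, 0, 0, 0], [1, 0, -0.5, 0, 0, 0, 0], [1, 0, 0, 0, 0, 0, 0]]

```text
t: 15.65
ee_pos: [0.4915, 0.0057, 0.2918]
tool_rot: [-3.141, -0.005, -0.002]
ft_force: [-0.6, 0.1, -1.8]
finger_gap: 0.0183
gripper_force: 58.6
```

Emit:
jog_arm:
  rows:
    - [[1, 0, 0, 0.8, 0, 0, 0], [1, 0, 0, 0.8, 0, 0, 0], [1, 0, 0, 0.8, 0, 0, 0], [1, 0, 0, 0.8, 0, 0, 0], [1, 0, 0, 0.6, 0, 0, 0]]

```text
t: 16.15
ee_pos: [0.4912, 0.0029, 0.1955]
tool_rot: [3.141, -0.002, -0.001]
ft_force: [0.0, 0.5, -0.1]
finger_gap: 0.0189
gripper_force: 58.6
```

```bash
python3 - <<'E'
from h import *
P=[];F=[]
for i in range(6):
    d=shot("wrist",f"h_{i}"); s=robot.state(); P.append(s["ee_pos"]); F.append(s["ft_force"])
e=shot("scene","sh"); t=shot("top","th")
st(); print(np.mean(P,0).round(4),np.std(P,0).round(4),np.mean(F,0).round(2))
cv2.imwrite("pics/mh.png",np.hstack([cv2.resize(d["pixels"][100:300,220:420],(400,400),interpolation=cv2.INTER_CUBIC),cv2.resize(e["pixels"][180:250,300:370],(400,400),interpolation=cv2.INTER_CUBIC)]))
E
```

```text
t 16.55 tcp [0.4918 0.0039 0.1973] x [ 1.    -0.     0.002] z [ 0.002  0.    -1.   ] F [-0.17  0.5  -1.08] gap 0.019 q [-0.06  0.47 -0.06  2.21  0.06  0.46 -1.73]
[0.491  0.0033 0.1959] [0.0007 0.0003 0.0012] [ 0.09 -0.2  -0.86]
```

View pics/mh.png

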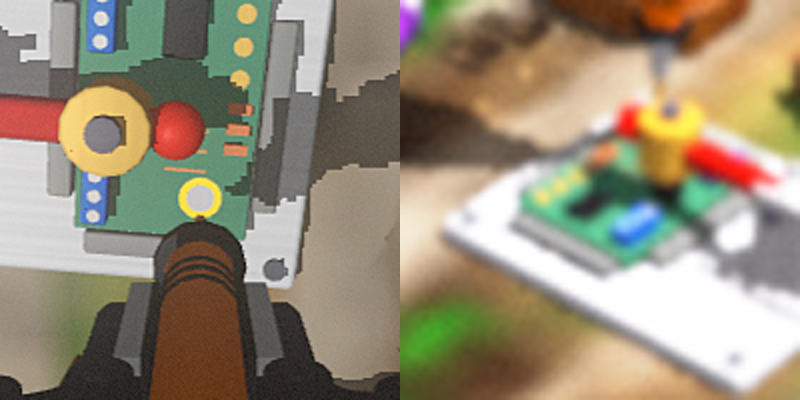

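Left: contact ring at (200,198), just in front of the collar (front edge (200,223)) and in line with it. Right: the scene camera shows the nose over the board beyond the brass weight.

```bash
python3 - <<'E'
from ring import *
for i in (2,5):
    d=load(f"h_{i}"); H=d["hand_eye"]
    def tool(u,v,z):
        k=H[:3,:3]@[(u-d["cx"])/d["fx"],(v-d["cy"])/d["fy"],1]; o=H[:3,3]; return (o+k*(z-o[2])/k[2]).round(4)
    q=ring(d); print("ring",q,"tool",tool(*q[0],.1959-.0225))
    g=cv2.cvtColor(d["pixels"],cv2.COLOR_BGR2GRAY); print(g[200:226,319].tolist())
    print("collar row 223 etc",g[222,285:355].tolist())
    for v in (210.5,211.5): print(tool(319.5,v,.1097))
    # predicted outline of collar's lower rim, pen at tool (0,0)
    W=np.linalg.inv(H); 
    for p in ([.014,0,.1097],[.014,0,.1037],[0,.014,.1037],[0,-.014,.1037]):
        c=W@[*p,1]; print(p,d["fx"]*c[0]/c[2]+d["cx"],d["fy"]*c[1]/c[2]+d["cy"])
E
```

```text
ring ((318.7270202636719, 196.4817352294922), (20.851268768310547, 22.248350143432617), 227) tool [ 0.0017 -0.0003  0.1734]
[200, 199, 199, 205, 214, 218, 220, 140, 78, 89, 64, 48, 54, 59, 55, 54, 58, 54, 57, 59, 64, 76, 81, 75, 78, 81]
collar row 223 etc [154, 153, 154, 156, 158, 154, 154, 153, 155, 151, 153, 155, 157, 161, 112, 59, 79, 80, 80, 78, 76, 75, 74, 72, 63, 56, 60, 80, 84, 86, 79, 81, 74, 78, 81, 82, 78, 80, 80, 88, 81, 76, 69, 53, 46, 58, 57, 51, 52, 52, 50, 54, 49, 50, 36, 99, 198, 208, 202, 202, 204, 203, 203, 202, 201, 202, 203, 205, 204, 206]
[0.0119 0.0002 0.1097]
[0.0112 0.0002 0.1097]
[0.014, 0, 0.1097] 319.1973022230215 207.10114251704596
[0.014, 0, 0.1037] 319.2071300511213 210.39359274602955
[0, 0.014, 0.1037] 342.9860645511037 232.95300723746254
[0, -0.014, 0.1037] 295.3595353887957 232.90242164171758
ring ((319.2435607910156, 198.733154296875), (20.586151123046875, 21.46551513671875), 205) tool [-2.000e-04  1.000e-04  1.734e-01]
[200, 200, 199, 199, 199, 205, 220, 152, 77, 85, 64, 47, 49, 62, 57, 50, 62, 57, 59, 59, 65, 85, 82, 73, 78, 79]
collar row 223 etc [155, 158, 156, 157, 156, 154, 158, 154, 154, 157, 157, 156, 160, 160, 116, 61, 89, 85, 79, 80, 83, 81, 81, 64, 48, 56, 60, 81, 84, 78, 80, 82, 81, 81, 82, 81, 81, 78, 82, 83, 80, 76, 64, 60, 52, 55, 58, 54, 57, 60, 48, 58, 57, 53, 40, 104, 201, 211, 206, 204, 205, 206, 203, 206, 205, 206, 207, 204, 206, 205]
[0.0119 0.0002 0.1097]
[0.0112 0.0002 0.1097]
[0.014, 0, 0.1097] 319.19981030534933 207.10732565447233
[0.014, 0, 0.1037] 319.20965972461397 210.39997465653778
[0, 0.014, 0.1037] 342.98855129914296 232.9592740565554
[0, -0.014, 0.1037] 295.3620439487906 232.90861128745036
```

```bash
python3 - <<'E'
from ring import *
for i in range(6):
    d=load(f"h_{i}"); H=d["hand_eye"]; q=ring(d)[0]
    k=H[:3,:3]@[(q[0]-d["cx"])/d["fx"],(q[1]-d["cy"])/d["fy"],1]; o=H[:3,3]; M=np.linalg.inv(d["world_to_cam"])@np.linalg.inv(H)
    print((o+k*(.1734-o[2])/k[2]).round(4),M[:3,3].round(4),R.from_matrix(M[:3,:3]).as_rotvec().round(4))
st()
E
```

```text
[ 0.0004 -0.0004  0.1734] [0.4912 0.0029 0.1955] [ 3.1408e+00 -1.7000e-03 -7.0000e-04]
[ 0.0013 -0.0003  0.1734] [0.4901 0.0029 0.1938] [ 3.1406e+00 -1.5000e-03 -6.4000e-03]
[ 0.0017 -0.0003  0.1734] [0.4902 0.003  0.1949] [ 3.1406e+00 -1.3000e-03 -6.0000e-03]
[ 0.0008 -0.0002  0.1734] [0.4909 0.0032 0.1958] [ 3.1409e+00 -1.5000e-03 -3.0000e-03]
[ 0.0002 -0.      0.1734] [0.4914 0.0034 0.1966] [ 3.1412e+00 -1.3000e-03 -1.0000e-04]
[-2.000e-04  1.000e-04  1.734e-01] [0.4917 0.0035 0.197 ] [ 3.1414e+00 -1.0000e-03  1.8000e-03]
t 16.55 tcp [0.4918 0.0039 0.1973] x [ 1.    -0.     0.002] z [ 0.002  0.    -1.   ] F [-0.17  0.5  -1.08] gap 0.019 q [-0.06  0.47 -0.06  2.21  0.06  0.46 -1.73]
```

Emit:
jog_arm:
  rows:
    - [[1, 0, 0, 0.2, 0, 0, 0], [1, 0, 0, 0.25, 0, 0, 0], [1, 0, 0, 0.2, 0, 0, 0], [1, 0, 0, 0.1, 0, 0, 0], [1, 0, 0, 0, 0, 0, 0]]

```text
t: 17.05
ee_pos: [0.4908, 0.004, 0.177]
tool_rot: [3.141, 0.0, -0.002]
ft_force: [0.0, 0.6, -0.9]
finger_gap: 0.0184
gripper_force: 58.6
```

Emit:
jog_arm:
  rows:
    - [[1, 0, 0, 0, 0, 0, 0], [1, 0, 0, 0, 0, 0, 0], [1, 0, 0, 0, 0, 0, 0], [1, 0, 0, 0, 0, 0, 0], [1, 0, 0, 0, 0, 0, 0]]

```text
t: 17.55
ee_pos: [0.4912, 0.004, 0.1777]
tool_rot: [-3.142, -0.0, -0.0]
ft_force: [-0.6, -1.0, -0.4]
finger_gap: 0.0186
gripper_force: 58.6
```

```bash
cat > m.py <<'E'
from ring import *
import sys
P=[];F=[];T=[]
for i in range(8):
    d=shot("wrist",f"{sys.argv[1]}_{i}"); s=robot.state(); P.append(s["ee_pos"]); F.append(s["ft_force"])
    q=ring(d)
    if q:
        H=d["hand_eye"]; zc=s["ee_pos"][2]-.0225; k=H[:3,:3]@[(q[0][0]-d["cx"])/d["fx"],(q[0][1]-d["cy"])/d["fy"],1]; o=H[:3,3]; T.append([*(o+k*(zc-o[2])/k[2]),q[2]])
print("tcp",np.mean(P,0).round(4),np.std(P,0).round(4),"F",np.mean(F,0).round(2),np.std(F,0).round(2)); print("ring",np.round(T,4).tolist()); st()
E
python3 m.py k
```

```text
tcp [0.4912 0.004  0.1777] [0. 0. 0.] F [ 0.04  0.15 -0.95] [0.25 0.39 0.42]
ring [[-0.0001, 0.0004, 0.1552, 162.0], [-0.0001, 0.0004, 0.1552, 160.0], [-0.0001, 0.0004, 0.1552, 161.0], [-0.0001, 0.0004, 0.1552, 160.0], [-0.0001, 0.0004, 0.1552, 161.0], [-0.0001, 0.0004, 0.1551, 160.0], [-0.0001, 0.0004, 0.1551, 161.0], [-0.0001, 0.0004, 0.1551, 161.0]]
t 17.95 tcp [0.4912 0.004  0.1776] x [ 1.  0. -0.] z [-0. -0. -1.] F [ 0.23 -0.11 -1.29] gap 0.0187 q [-0.06  0.51 -0.05  2.22  0.06  0.41 -1.74]
```

Emit:
jog_arm:
  rows:
    - [[1, 0, 0, 0.1, 0, 0, 0], [1, 0, 0, 0.1, 0, 0, 0], [1, 0, 0, 0.1, 0, 0, 0], [1, 0, 0, 0, 0, 0, 0], [1, 0, 0, 0, 0, 0, 0]]

```text
t: 18.45
ee_pos: [0.4912, 0.004, 0.1701]
tool_rot: [3.142, -0.0, -0.0]
ft_force: [0.1, -0.1, 0.3]
finger_gap: 0.0188
gripper_force: 58.6
```

```bash
python3 m.py l
```

```text
tcp [0.4912 0.004  0.1702] [0. 0. 0.] F [-0.2   0.06  0.64] [0.53 0.75 0.39]
ring [[0.0006, 0.0004, 0.1476, 136.0], [0.0006, 0.0004, 0.1477, 136.0], [0.0005, 0.0004, 0.1477, 137.0], [0.0004, 0.0004, 0.1477, 137.0], [0.0004, 0.0004, 0.1477, 137.0], [0.0009, 0.0003, 0.1477, 138.0], [0.0004, 0.0004, 0.1477, 137.0], [0.0005, 0.0004, 0.1477, 137.0]]
t 18.85 tcp [0.4912 0.004  0.1702] x [ 1. -0.  0.] z [ 0. -0. -1.] F [-0.75  0.64  1.17] gap 0.0188 q [-0.06  0.52 -0.05  2.22  0.07  0.4  -1.74]
```

Emit:
jog_arm:
  rows:
    - [[1, 0, 0, 0.07, 0, 0, 0], [1, 0, 0, 0, 0, 0, 0], [1, 0, 0, 0, 0, 0, 0], [1, 0, 0, 0, 0, 0, 0], [1, 0, 0, 0, 0, 0, 0]]

```text
t: 19.35
ee_pos: [0.4912, 0.004, 0.1684]
tool_rot: [3.142, 0.0, 0.0]
ft_force: [0.3, 0.3, 1.2]
finger_gap: 0.0184
gripper_force: 58.6
```

```bash
python3 m.py n; python3 - <<'E'
from h import *
d=load("n_7"); e=shot("scene","sn")
cv2.imwrite("pics/mn.png",np.hstack([cv2.resize(d["pixels"][60:310,120:420],(480,400)),cv2.resize(e["pixels"][170:270,300:380],(320,400),interpolation=cv2.INTER_CUBIC)]))
E
```

```text
tcp [0.4912 0.004  0.1684] [0. 0. 0.] F [-0.34 -0.01  1.04] [0.57 0.43 0.4 ]
ring [[0.0004, 0.0003, 0.1459, 131.0], [0.0004, 0.0003, 0.1459, 132.0], [0.0004, 0.0003, 0.1459, 132.0], [0.0004, 0.0003, 0.1459, 132.0], [0.0004, 0.0003, 0.1459, 132.0], [0.0004, 0.0003, 0.1459, 131.0], [0.0004, 0.0003, 0.1459, 132.0], [0.0004, 0.0003, 0.1459, 131.0]]
t 19.75 tcp [0.4912 0.004  0.1684] x [ 1.  0. -0.] z [-0. -0. -1.] F [0.53 0.78 1.13] gap 0.0184 q [-0.06  0.52 -0.05  2.23  0.07  0.39 -1.74]
```

View pics/mn.png

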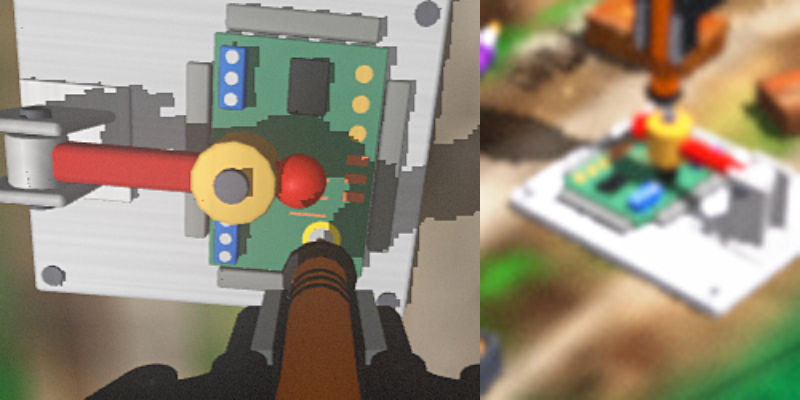

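The pen stands on the contact: the ring is half visible at (320,235), right under the collar. The clamp is still closed. About 3 to 3.5 mm is pressed in, so I'll add a touch more.

Emit:
jog_arm:
  rows:
    - [[1, 0, 0, 0.03, 0, 0, 0], [1, 0, 0, 0, 0, 0, 0], [1, 0, 0, 0, 0, 0, 0], [1, 0, 0, 0, 0, 0, 0], [1, 0, 0, 0, 0, 0, 0]]

```text
t: 20.3
ee_pos: [0.4912, 0.004, 0.1677]
tool_rot: [3.142, 0.0, 0.0]
ft_force: [0.3, 0.9, 1.3]
finger_gap: 0.0189
gripper_force: 58.7
```

```bash
python3 m.py o; python3 m.py o2 | head -1
```

```text
tcp [0.4912 0.004  0.1676] [0. 0. 0.] F [-0.19  0.17  1.42] [0.45 0.55 0.52]
ring [[0.0008, 0.0002, 0.1451, 132.0], [0.0008, 0.0002, 0.1451, 133.0], [0.0008, 0.0002, 0.1451, 133.0], [0.0008, 0.0002, 0.1451, 133.0], [0.0008, 0.0002, 0.1451, 132.0], [0.0008, 0.0002, 0.1451, 133.0], [0.0008, 0.0002, 0.1452, 132.0], [0.0008, 0.0002, 0.1451, 133.0]]
t 20.7 tcp [0.4912 0.004  0.1676] x [ 1.  0. -0.] z [-0. -0. -1.] F [0.68 1.1  1.34] gap 0.0191 q [-0.06  0.53 -0.05  2.23  0.07  0.39 -1.74]
tcp [0.4912 0.004  0.1676] [0. 0. 0.] F [-0.17 -0.07  1.38] [0.56 0.54 0.58]
```

```bash
python3 -c "
from rig import workorder
print(workorder.finish_job())"
```

```text
the job is handed in; nothing more can be done
None
```

The job is handed in: the clamp is closed on the board, and the pen is held upright on the yellow-ringed contact with its pin pressed in about 3.7 mm by the force reading (about 2.3 N); no verdict was returned.

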